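Pinch a stool stretcher in the ratchet clamp

TASK

Lay the loose wooden stretcher in the cradle of the ratchet clamp, between the pad and the stop, and let go of it. Then wind the knob clockwise, click by click, until the pawl has caught on the second tooth after the wood is first pinched between pad and stop: one tooth fewer holds too loosely, one more bruises the wood. Let go of the knob so that the pawl carries the load, and leave the other things on the bench where they are.

Things in the scene. Friction and masses are not known exactly. Their poses are not given: they have to be found in the camera images.
- clamp: Ratchet clamp screwed to the bench: plywood board 110 x 335 mm, 20 mm thick, carrying wheel, jaw, cradle and stop. Origin on the bench under the cradle; y is the clamping line, from the knob's axis (y -165 mm) past jaw and pad to the stop, a dark steel block 50 mm wide, 46 mm high, 30 mm thick, bolted where it suits: its face is at y +61 to +80 mm, not measured, to be felt. z up.
- cradle (a point): Middle of the cradle on the board's top, 20 mm above the bench; axes and x, y as the clamp's origin. Four upright steel pins, 8 mm thick, round-topped, stand 9 mm above the board at x +-24 mm, y -14 and +26 mm. The stretcher's square part lies along y between them with 2 mm play on each side; fingertips kept 11 mm or more above its underside pass over the pins.
- rail: The stretcher: loose light wood piece, 70 to 140 g, 130 mm long: a square middle 36 x 36 mm, 70 mm long, and on each end a round tenon 24 mm thick, 30 mm long. Origin at the middle of its underside; y along its length, z up; both ends alike.
- pad: Dark wood pad of the jaw, 34 mm wide, 36 mm high, on a spring plunger in the steel jaw that gives 1 mm per 1.6 N (up to 16 mm). Origin at the middle of the face that meets the wood; axes as the clamp's. Unwound it is at clamp y -75 mm; free, it moves 5 mm towards the stop per tooth of the wheel, so the wood is first pinched somewhere in the second to fifth tooth's turn.
- knob_grip (a point): Point on the knob's upright axis, 67 mm above the bench. The knob is a round fluted black grip of 44 mm diameter, from 46 to 88 mm above the bench, that can be gripped across any diameter from above; under it, on the same shaft, is the steel ratchet wheel of 84 mm diameter, from 26 to 36 mm above the bench.
- knob (a joint): Turn of knob and wheel, rad, 0 as found, growing clockwise seen from above. 18 teeth: on a tooth at 0, 0.349, 0.698 ...; the pawl drops 0.05 to 0.1 past each, and a loaded wheel let go turns back onto that tooth and stays. Torque: 0.03 Nm friction, up to 0.05 more on a tooth's flank, and once the wood is pinched 0.0143 more per N of pad force (0.115 per tooth).
- pawl (a joint): Swing of the sprung pawl, a small steel finger beside the wheel, in rad: about 0 when it is down behind a tooth, up to about 0.2 when it rides over a tooth's tip.
- glue: White glue bottle, 60 mm wide, 170 mm high; origin at its underside. To be left alone.
- mallet: Hammer 260 mm long lying on the bench; origin at the middle of its underside. To be left alone.
- offcut: Wood offcut 50 x 85 x 28 mm; origin at the middle of its underside. To be left alone.
- sander: Cork sanding block 60 x 100 x 40 mm; origin at the middle of its underside. To be left alone.
- tin: Steel tin, 70 mm wide, 90 mm high; origin at its underside. To be left alone.
- tape: Tape measure 60 x 35 x 60 mm; origin at its underside. To be left alone.
- cup: White cup, 76 mm wide, 85 mm high; origin at its underside. To be left alone.
Not all that is in view belongs to the job. Leave any red or white look-alike of the rail alone.

How it is judged:
By the outcome, as a careful person would: the job done as asked, in the order asked, and still so for the second after the job is handed in, with the robot touching nothing.
It also fails if it takes over 69 s, if anything falls off the work surface, if the arm or the gripper's body presses on something with over 40 N, if the wrist force passes 120 N, or if a joint passes its speed limit or range.

ROBOT

A 6-joint arm with a two-finger parallel gripper is mounted at the origin on the work surface. World frame = base frame: x ahead of the robot, y to its left, z up, the work surface at z = 0. Lengths are in mm, angles in rad, forces in N, time in s.
With the tool pointing down it reaches from about 300 to 775 mm from the base axis. Payload 14.6 kg.
Tool frame: the origin (TCP) lies on the front face of the gripper's body, between the roots of the fingers; the fingertips stand 97 mm ahead of it and the grasp point (between the pads) lies 78 mm ahead of it; z points along the fingers, y is the direction in which the jaws open and shut (so a half turn about z gives the same grasp; the last joint's range is limited). The gripper opens to 94 mm and grips with 3 to 60 N. Pads are 16 mm wide; open, the fingers measure 119 mm over their backs; the gripper's body (75 mm by 177 mm) begins 78 mm behind the grasp point.
Start: joints at [-1.208, 0.3, 1.521, -0, 1.321, -0.067], TCP at [229.171, -499.971, 302.646] pointing down, gripper open.
Joint ranges: [-3.03, 3.03], [-0.79, 2.21], [0.23, 2.52], [-1.04, 4.18], [0, 3.07], [-2.55, 2.55]. Speed limits (rad/s): [2.22, 2.22, 2.57, 3.14, 3.14, 3.14].

INTERFACE

Orientations are given as [roll, pitch, yaw] about the fixed x, y, z axes, in that order (R = Rz(yaw) Ry(pitch) Rx(roll)).
In Python, from cell import manip, eyes, finder gives the robot as it stands.
- The arm moves only by the tool drive_tool, never from a script. Its argument "rows" is a list of rows, each an object with "offset": the shift along the tool's x, y, z in mm, a list of three; "spin": the turn about the tool's z in degrees; "jaw": the finger opening in mm, from 0 to 94. In form: [{"offset": [dx, dy, dz], "spin": spin, "jaw": jaw}, ...]. A call has 1 to 20 rows; each row shifts and turns the commanded pose from where the row before left it, along the tool's axes as they then stand; what a row does not reach is not made up. A row lasts 1/10 s, in which the tool goes at most 50 mm and 8.59 degrees, less where a joint would pass 70% of its speed; a pose out of reach is approached as far as the arm can. A call is refused whole if a number of a shift passes 50 or a number of a turn 8.59, either way. A call with a gripper value outside its range is refused whole. The fingers move at their own pace and stop on an object; "force" is the grip in N (left out, the last holds). Time passes only in rows, so rows that do not move let the fingers close. It gives the time, the measured TCP pose, the force and the opening at its end, in the units of the state.
- manip.read_state(): the state, without advancing time (a new reading comes with each control period).
- eyes.camera(name): name is "scene" or "side" or "wrist"; returns a dict with "color" (384x512x3 uint8, blue, green, red), "depth" (384x512 float32, mm along the optical axis (not along the pixel's ray), 0 where there is no reading), "vfov" (degrees; the focal length in pixels is half the picture's height over the tangent of half this angle, whatever the lens; pixels are square), "cx", "cy" (the principal point, pixels), "D" ([k1, k2, p1, p2, k3] as OpenCV has them; the pictures are not rectified), "rvec" (rotation vector, rad) and "tvec" (3), from world to camera coordinates, as OpenCV has them. Camera axes: x right, y down, z forward; pixel columns grow to the right and rows downward; lengths in mm; the calibration is good to about 2 mm. A picture is of the moment at which its call begins.
- manip.sign_off(): hands the job in, once; it reports no verdict.
Trained networks look in the newest picture that a camera, given by its name, has taken for a name from the list of things; names that differ only in an ending like _2 or _b are one class to them, and where a whole thing is asked for, a point or a joint stands for the part that bears it (a point fixed in the world has none). Each returns a list of dicts, best first, with "p" (0 to 1); they miss things now and then, are a little off and sometimes report something else, mostly with a low value. They report only what shows in the picture. A call takes as long as a camera call. They do not tell look-alikes from the thing itself.
- finder.find_in(camera, target): "uv" ([column, row] in pixels, amid what is visible of it).
The state is a dict: "clock": time; "joints": joint angles; "qd": joint speeds; "effort": joint torques, N m; "eef_pos": TCP position; "eef_rot": TCP orientation; "wrist_force": force on the tool from outside, world axes, zero at the start; "moment": the same for the moment, N m; "finger_gap": finger opening in mm.
Only numpy, scipy, OpenCV 4.12 (cv2) and the standard library are available. Lean on these libraries where they do the work, as an engineer would, in place of code of your own. Each camera call takes 0.05 s, during which the arm holds its last target. There are 200 camera calls.

## Working session

There is one attempt and no reset: what is moved stays moved. The work goes in short steps, Python scripts to look and compute and a tool call to move; the robot and the scene stay as the last step left them, time stands still between calls to the robot, and variables do not carry over. Pictures are saved under pics/ and viewed, about 8 in all and at most 12, crops included, and the job is handed in when it is done.

Besides the shell and the picture viewer there is one more tool, called after ">>>" by a JSON object that holds its "method" and its "body", one argument or row to a line. drive_tool: Moves the arm, as the interface text tells. Its arguments: {"type":"object","properties":{"rows":{"type":"array","items":{"type":"object","properties":{"offset":{"type":"array","items":{"type":"number"}},"spin":{"type":"number"},"jaw":{"type":"number"}}}},"force":{"type":"number"}},"required":["rows"]}

```bash
ls; mkdir -p pics
cat > h.py <<'E'
import numpy as np, cv2
from cell import manip, eyes, finder
def cam(n,save=None):
    c=eyes.camera(n); c['f']=192/np.tan(np.radians(c['vfov'])/2)
    c['K']=np.array([[c['f'],0,c['cx']],[0,c['f'],c['cy']],[0,0,1.]])
    c['D']=np.array(c['D'],float); c['R']=cv2.Rodrigues(np.array(c['rvec'],float))[0]; c['t']=np.array(c['tvec'],float).ravel()
    if save: cv2.imwrite('pics/'+save,c['color'])
    return c
def ray(c,uv):
    p=cv2.undistortPoints(np.array(uv,float).reshape(-1,1,2),c['K'],c['D']).reshape(-1,2)
    return np.c_[p,np.ones(len(p))]
def at_z(c,uv,z):
    d=ray(c,uv)@c['R']; o=-c['R'].T@c['t']
    return o+d*((z-o[2])/d[:,2])[:,None]
def by_depth(c,uv):
    uv=np.array(uv,float).reshape(-1,2); i=np.round(uv).astype(int)
    z=c['depth'][i[:,1],i[:,0]]
    return (ray(c,uv)*z[:,None]-c['t'])@c['R']
def cloud(c):
    v,u=np.nonzero(c['depth']>0)
    return by_depth(c,np.c_[u,v]),np.c_[u,v],c['color'][v,u]
def proj(c,P): return cv2.projectPoints(np.array(P,float).reshape(-1,3),np.array(c['rvec'],float),c['t'],c['K'],c['D'])[0].reshape(-1,2)
E
python3 - <<'E'
from h import *
s=manip.read_state(); print(s['eef_rot'],s['clock'],s['finger_gap'])
ims=[]
for n in ['scene','side','wrist']:
    c=cam(n); ims.append(c['color'])
    for t in ['rail','clamp','knob_grip','pad','pawl']:
        r=finder.find_in(n,t)
        for q in r[:3]: print(n,t,np.round(q['uv']),round(q['p'],2),np.round(by_depth(c,[np.clip(q['uv'],0,383.0 if 0 else 511)])[0]) if q['uv'][1]<384 else '')
cv2.imwrite('pics/a.png',cv2.resize(ims[0],(768,576)));cv2.imwrite('pics/b.png',cv2.resize(ims[1],(768,576)))
E
```

```text
pics
[-3.14039505e+00 -4.76737625e-05  4.29787715e-01] 0.0 94.43598092572397
scene rail [156. 192.] 0.94 [ 388. -205.   30.]
scene rail [302. 123.] 0.78 [284. 361.  36.]
scene rail [394. 160.] 0.72 [605. 493.  37.]
scene clamp [205. 225.] 0.82 [ 605. -145.   51.]
scene clamp [180. 232.] 0.67 [ 621. -219.   75.]
scene knob_grip [176. 232.] 0.83 [ 616. -226.   73.]
scene knob_grip [329. 172.] 0.56 [555. 281.  33.]
side rail [296. 304.] 0.98 [268. 381.  34.]
side rail [272. 261.] 0.86 [393. 259.  22.]
side rail [330. 173.] 0.59 [ 347. -171.   39.]
side clamp [266. 169.] 0.79 [ 573. -117.   21.]
side clamp [241. 306.] 0.58 [407. 454.  44.]
side knob_grip [271. 141.] 0.74 [ 591. -201.   85.]
side pad [262. 160.] 0.39 [ 595. -124.   52.]
side pawl [264. 167.] 0.65 [ 585. -127.   16.]
```

View pics/a.png

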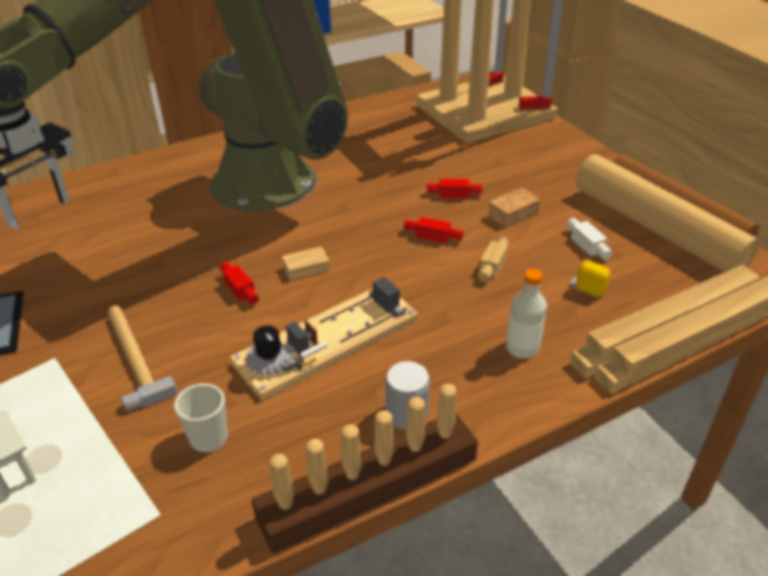

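View pics/b.png

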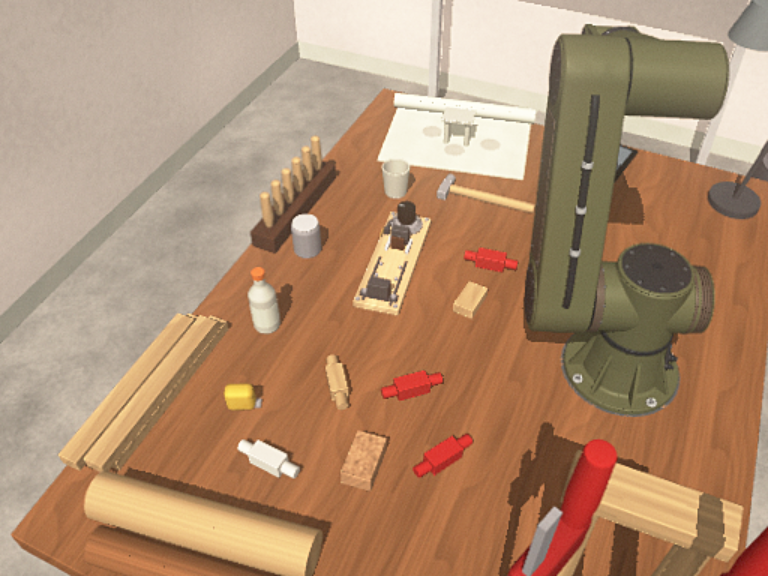

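The loose wooden stretcher is at scene (492,259) and side (338,381) in the enlarged pictures. Red ones and a white one are look-alikes. The clamp is at scene (325,340), with the knob at (267,342) and the stop at (386,295).

Run:
```python
from h import *
c=cam('scene');P,uv,col=cloud(c)
d=cam('side');Q,uq,cq=cloud(d)
r0=by_depth(c,[[328,170]])[0];print(r0, by_depth(d,[[225,254]])[0])
for X,C in ((P,col),(Q,cq)):
    m=(np.linalg.norm(X[:,:2]-r0[:2],axis=1)<110)&(X[:,2]>14)&(X[:,2]<60)
    Y=X[m]; mu=Y[:,:2].mean(0); w,v=np.linalg.eigh(np.cov((Y[:,:2]-mu).T)); a=v[:,1]
    print(len(Y),mu,np.degrees(np.arctan2(a[1],a[0])),np.sqrt(w),np.percentile((Y[:,:2]-mu)@a,[0,100]),np.percentile(Y[:,2],[50,98]))
# clamp parts: knob, stop
for nm,X in (('s',P),('d',Q)):
    m=(abs(X[:,0]-600)<100)&(abs(X[:,1]+220)<70)&(X[:,2]>60)&(X[:,2]<95); print(nm,'knob',X[m].mean(0),X[m].min(0),X[m].max(0))
    m=(abs(X[:,0]-580)<120)&(abs(X[:,1]+80)<200)&(X[:,2]>14)&(X[:,2]<26);Y=X[m][:,:2].astype(np.float32); print('board',len(Y),cv2.minAreaRect(Y))
    m=(abs(X[:,0]-560)<90)&(abs(X[:,1]-0)<70)&(X[:,2]>60)&(X[:,2]<72);Y=X[m][:,:2].astype(np.float32); print('stop',len(Y),cv2.minAreaRect(Y) if len(Y) else '')
```

```text
[546.28949219 284.87781474  33.311765  ] [532.51487911 302.38995466  34.68577307]
350 [541.25077956 283.85741907] 155.62135957909027 [23.91349513 38.83660201] [-60.131658    96.48955647] [30.38709737 38.30143146]
386 [532.57864777 300.969732  ] 133.91548595673464 [19.40326912 35.78191722] [-76.55781147  57.90631229] [33.95038621 41.71108783]
s knob [ 601.92050135 -204.46864249   77.70369421] [ 568.49711703 -239.95133404   60.08094869] [ 623.64824977 -150.83749946   93.61569032]
board 2277 ((581.781005859375, -99.67243957519531), (115.7031478881836, 337.3932800292969), 8.563748359680176)
stop 149 ((560.845947265625, 33.52528381347656), (52.31015396118164, 34.37544250488281), 11.425934791564941)
d knob [ 593.36382407 -195.91655379   78.53618832] [ 570.31085382 -240.97185132   61.47806689] [ 620.6268846  -150.27073539   94.92462234]
board 1178 ((581.421142578125, -97.504638671875), (112.37890625, 342.3028259277344), 8.539104461669922)
stop 107 ((560.6651611328125, 34.48953628540039), (50.60498046875, 33.25647735595703), 4.069704055786133)
```

>>> {"method": "drive_tool", "body": {
  "rows": [
    {"offset":[30,-30,0],"spin":0,"jaw":94},
    {"offset":[30,-30,0],"spin":0,"jaw":94},
    {"offset":[30,-30,0],"spin":0,"jaw":94},
    {"offset":[30,-30,0],"spin":0,"jaw":94},
    {"offset":[30,-30,0],"spin":0,"jaw":94},
    {"offset":[30,-30,0],"spin":0,"jaw":94},
    {"offset":[30,-30,0],"spin":0,"jaw":94},
    {"offset":[30,-30,0],"spin":0,"jaw":94},
    {"offset":[30,-30,0],"spin":0,"jaw":94},
    {"offset":[30,-30,0],"spin":0,"jaw":94},
    {"offset":[30,-30,0],"spin":0,"jaw":94},
    {"offset":[30,-30,0],"spin":0,"jaw":94},
    {"offset":[30,-30,0],"spin":0,"jaw":94},
    {"offset":[30,-30,0],"spin":0,"jaw":94},
    {"offset":[30,-30,0],"spin":0,"jaw":94},
    {"offset":[30,-30,0],"spin":0,"jaw":94},
    {"offset":[30,-30,0],"spin":0,"jaw":94},
    {"offset":[30,-30,0],"spin":0,"jaw":94},
    {"offset":[30,-30,0],"spin":0,"jaw":94},
    {"offset":[30,-30,0],"spin":0,"jaw":94}
  ]
}}

```text
clock: 3.0
eef_pos: [524.9, 297.3, 302.6]
eef_rot: [3.142, -0.0, 0.43]
wrist_force: [-0.3, 0.0, -0.3]
finger_gap: 93.8
```

>>> {"method": "drive_tool", "body": {
  "rows": [
    {"offset":[0,0,0],"spin":-8.5,"jaw":94},
    {"offset":[0,0,0],"spin":-8.5,"jaw":94},
    {"offset":[0,0,0],"spin":-8.5,"jaw":94},
    {"offset":[0,0,0],"spin":-8.5,"jaw":94},
    {"offset":[0,0,0],"spin":-8.5,"jaw":94},
    {"offset":[0,0,0],"spin":-8.5,"jaw":94},
    {"offset":[0,0,0],"spin":-8.5,"jaw":94},
    {"offset":[0,0,0],"spin":-8.5,"jaw":94},
    {"offset":[0,0,0],"spin":-8.5,"jaw":94},
    {"offset":[0,0,0],"spin":-8.5,"jaw":94},
    {"offset":[0,0,0],"spin":-8.5,"jaw":94},
    {"offset":[0,0,0],"spin":-8.5,"jaw":94},
    {"offset":[0,0,0],"spin":-8,"jaw":94},
    {"offset":[0,0,0],"spin":0,"jaw":94}
  ]
}}

```text
clock: 4.4
eef_pos: [524.6, 295.5, 302.6]
eef_rot: [-3.142, -0.0, 2.352]
wrist_force: [-0.1, -0.0, 0.5]
finger_gap: 94.3
```

Run:
```python
from h import *
s=manip.read_state(); print(s['eef_pos'],s['eef_rot'],s['clock'],s['joints'])
c=cam('wrist','w1.png');P,uv,col=cloud(c)
print('cam',-c['R'].T@c['t'])
m=(np.linalg.norm(P[:,:2]-[532,300],axis=1)<95)&(P[:,2]>26)&(P[:,2]<45)
Y=P[m][:,:2].astype(np.float32); print(len(Y),cv2.minAreaRect(Y),np.percentile(P[m][:,2],[5,50,95]))
m2=m&(P[:,2]>32);Y=P[m2][:,:2].astype(np.float32);print(cv2.minAreaRect(Y),Y.mean(0))
```

```text
[524.59638807 295.46925459 302.59653148] [-3.14153092e+00 -3.88418640e-05  2.35193072e+00] 4.4 [ 4.52113675e-01  4.16876840e-01  1.36334131e+00  1.71863611e-05
  1.36144548e+00 -3.29024296e-01]
cam [475.51399544 344.89620729 384.95972125]
3050 ((517.23583984375, 271.08697509765625), (106.29329681396484, 130.17762756347656), 43.9610595703125) [27.46321052 35.92040752 37.50294669]
((532.7395629882812, 302.9973449707031), (36.06136703491211, 94.93321228027344), 36.99130630493164) [539.2067  294.06085]
```

View pics/w1.png

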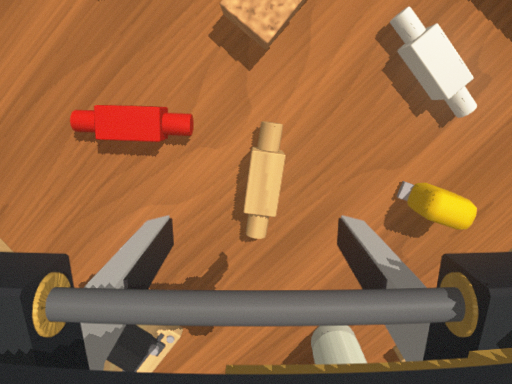

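The wrist picture shows the wooden stretcher at about (265,183), its square top spanning about (247..286, 148..217), clear of its neighbours. I'll fit it precisely.

```bash
cat >> h.py <<'E'
def fit(c,seed,zlo,zhi):
    Z=np.full(c['depth'].shape,-1.); P,uv,_=cloud(c); Z[uv[:,1],uv[:,0]]=P[:,2]
    m=((Z>zlo)&(Z<zhi)).astype(np.uint8); _,l=cv2.connectedComponents(m,connectivity=4); l=l[uv[:,1],uv[:,0]]
    k=(l==cv2.connectedComponents(m,connectivity=4)[1][seed[1],seed[0]]); return P[k]
E
python3 - <<'E'
from h import *
c=cam('wrist')
for lo,hi in ((33,40),(16,40)):
    Y=fit(c,(265,183),lo,hi); print(len(Y),cv2.minAreaRect(Y[:,:2].astype(np.float32)),Y[:,:2].mean(0),np.median(Y[:,2]))
E
```

```text
2128 ((540.0967407226562, 293.2310791015625), (36.05912399291992, 70.13626861572266), 37.00878143310547) [539.2636048 293.9487787] 36.39331699001929
3280 ((540.055419921875, 293.27288818359375), (36.071048736572266, 130.00531005859375), 37.023155212402344) [537.66047382 295.84847067] 35.8086207899076
```

>>> {"method": "drive_tool", "body": {
  "rows": [
    {"offset":[-12.5,9.5,0],"spin":0,"jaw":80},
    {"offset":[0,0,20],"spin":7.75,"jaw":80},
    {"offset":[0,0,40],"spin":0,"jaw":80},
    {"offset":[0,0,30],"spin":0,"jaw":80},
    {"offset":[0,0,0],"spin":0,"jaw":80}
  ]
}}

```text
clock: 5.0
eef_pos: [539.0, 292.7, 208.7]
eef_rot: [-3.135, -0.001, 2.211]
wrist_force: [-0.5, -0.1, 0.7]
finger_gap: 79.6
```

>>> {"method": "drive_tool", "body": {
  "rows": [
    {"offset":[0,1,30],"spin":0,"jaw":70},
    {"offset":[0,0,30],"spin":0,"jaw":60},
    {"offset":[0,0,25],"spin":0,"jaw":56},
    {"offset":[0,0,14],"spin":0,"jaw":56},
    {"offset":[0,0,0],"spin":0,"jaw":56},
    {"offset":[0,0,0],"spin":0,"jaw":30},
    {"offset":[0,0,0],"spin":0,"jaw":30},
    {"offset":[0,0,0],"spin":0,"jaw":30},
    {"offset":[0,0,0],"spin":0,"jaw":30}
  ],
  "force": 20
}}

```text
clock: 5.9
eef_pos: [541.3, 294.1, 115.0]
eef_rot: [3.14, 0.0, 2.214]
wrist_force: [-2.0, -1.0, 7.0]
finger_gap: 35.6
```

>>> {"method": "drive_tool", "body": {
  "rows": [
    {"offset":[0,0,0],"spin":0,"jaw":30},
    {"offset":[0,0,0],"spin":0,"jaw":30}
  ]
}}

```text
clock: 6.1
eef_pos: [541.3, 294.1, 115.0]
eef_rot: [3.14, 0.0, 2.214]
wrist_force: [-1.3, -1.1, 7.1]
finger_gap: 35.6
```

Run:
```python
from h import *
s=manip.read_state(); print(s['eef_pos'],s['wrist_force'],s['moment'])
c=cam('wrist','w2.png')
```

```text
[541.32335879 294.05710291 115.00723248] [-1.28051407 -1.14997574  7.10081778] [-0.21905249  0.23285634 -0.02078769]
```

View pics/w2.png

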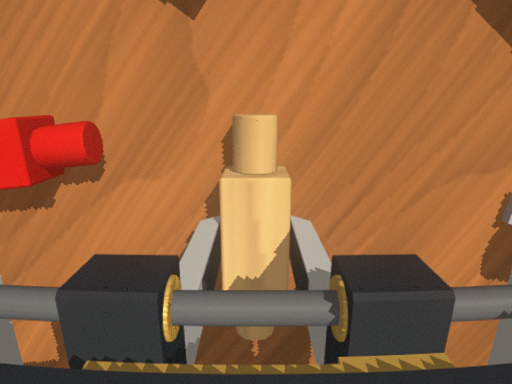

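>>> {"method": "drive_tool", "body": {
  "rows": [
    {"offset":[0,0,-20],"spin":0,"jaw":30},
    {"offset":[0,0,-40],"spin":0,"jaw":30},
    {"offset":[0,0,-45],"spin":0,"jaw":30},
    {"offset":[0,0,-45],"spin":0,"jaw":30},
    {"offset":[0,0,-35],"spin":0,"jaw":30},
    {"offset":[-35,-20.5,0],"spin":0,"jaw":30},
    {"offset":[-35,-20.5,0],"spin":0,"jaw":30},
    {"offset":[-35,-20.5,0],"spin":0,"jaw":30},
    {"offset":[-35,-20.5,0],"spin":0,"jaw":30},
    {"offset":[-35,-20.5,0],"spin":0,"jaw":30},
    {"offset":[-35,-20.5,0],"spin":0,"jaw":30},
    {"offset":[-35,-20.5,0],"spin":0,"jaw":30},
    {"offset":[-35,-20.5,0],"spin":0,"jaw":30},
    {"offset":[-35,-20.5,0],"spin":0,"jaw":30},
    {"offset":[-35,-20.5,0],"spin":0,"jaw":30},
    {"offset":[-35,-20.5,0],"spin":0,"jaw":30},
    {"offset":[-35,-20.5,0],"spin":0,"jaw":30}
  ]
}}

```text
clock: 7.85
eef_pos: [596.0, -191.4, 299.1]
eef_rot: [3.141, 0.0, 2.214]
wrist_force: [-0.1, -0.1, -1.6]
finger_gap: 35.9
```

>>> {"method": "drive_tool", "body": {
  "rows": [
    {"offset":[0,0,0],"spin":7,"jaw":30},
    {"offset":[0,0,0],"spin":7,"jaw":30},
    {"offset":[0,0,0],"spin":7,"jaw":30},
    {"offset":[0,0,0],"spin":7.3,"jaw":30},
    {"offset":[0,0,0],"spin":0,"jaw":30},
    {"offset":[0,0,0],"spin":0,"jaw":30},
    {"offset":[0,0,0],"spin":0,"jaw":30}
  ]
}}

```text
clock: 8.55
eef_pos: [596.1, -189.7, 298.8]
eef_rot: [3.142, 0.0, 1.723]
wrist_force: [0.2, -0.2, -1.7]
finger_gap: 35.9
```

Run:
```python
from h import *
s=manip.read_state(); print(s['eef_pos'],s['eef_rot'],s['wrist_force'],s['moment'])
c=cam('wrist','w3.png'); np.savez('w3.npz',**{k:c[k] for k in('color','depth','K','D','R','t','rvec')})
P,uv,col=cloud(c); cv2.imwrite('pics/w3b.png',cv2.resize(c['color'],(800,600)))
m=(P[:,2]>15)&(P[:,2]<25)&(abs(P[:,0]-580)<120)&(abs(P[:,1]+80)<220); print('board',m.sum(),cv2.minAreaRect(P[m][:,:2].astype(np.float32)))
m=(P[:,2]>60)&(P[:,2]<70)&(abs(P[:,0]-560)<90)&(abs(P[:,1]-20)<50); print('stop',m.sum(),cv2.minAreaRect(P[m][:,:2].astype(np.float32)),np.median(P[m][:,2]))
```

```text
[ 596.14344652 -189.71343373  298.76950327] [3.14153002e+00 2.04774088e-05 1.72339923e+00] [ 0.19556697 -0.15959723 -1.72363581] [-0.08924287 -0.13540022  0.03380713]
board 15051 ((585.589111328125, -131.57823181152344), (111.01922607421875, 231.16493225097656), 8.478384971618652)
stop 0 ((0.0, 0.0), (0.0, 0.0), 0.0) nan
  return _methods._mean(a, axis=axis, dtype=dtype,
  ret = ret.dtype.type(ret / rcount)
```

View pics/w3b.png

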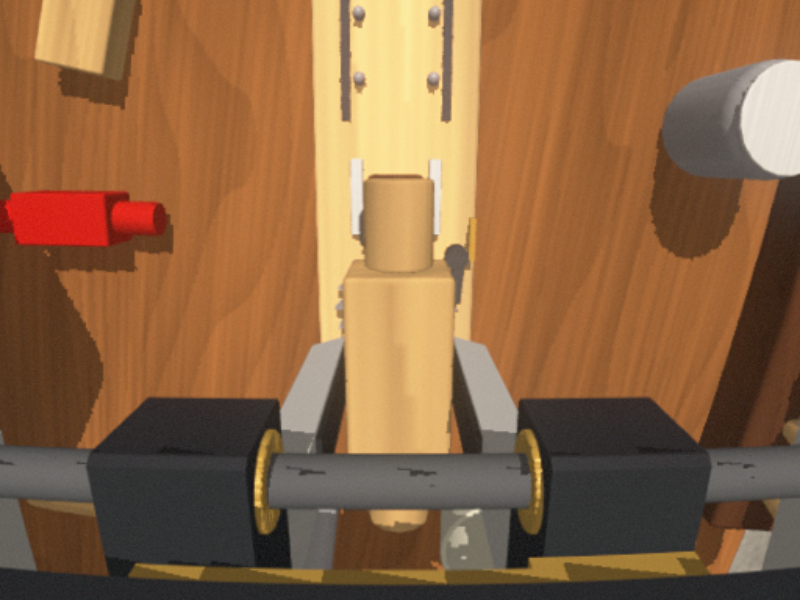

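The pins show at (359,14), (434,14), (359,80), (433,80) in the 800-wide picture. The stretcher is held well, and the pad is visible ahead of the tenon at (398,178).

Run:
```python
from h import *
c=cam('wrist')
px=np.array([[359,13],[434,13],[359,79],[433,79]])/1.5625
P=at_z(c,px,29);print(P.round(1)); print('sep',np.linalg.norm(P[0]-P[1]),np.linalg.norm(P[2]-P[3]),np.linalg.norm(P[0]-P[2]),np.linalg.norm(P[1]-P[3]))
loc=np.array([[-24,26],[24,26],[-24,-14],[24,-14.]])
M=cv2.estimateAffinePartial2D(loc,P[:,:2])[0];print('fit',M,np.degrees(np.arctan2(M[1,0],M[0,0])),np.hypot(M[1,0],M[0,0]))
# rigid with board angle
a=np.radians(8.5);R=np.array([[np.cos(a),-np.sin(a)],[np.sin(a),np.cos(a)]]);o=(P[:,:2]-loc@R.T).mean(0);print('origin',o)
for nm in('scene','side'):
    d=cam(nm);X,_,_=cloud(d);L=(X[:,:2]-o)@R
    m=(abs(L[:,0])<26)&(L[:,1]>40)&(L[:,1]<130)&(X[:,2]>30)&(X[:,2]<70);print(nm,'stop y',np.percentile(L[m][:,1],[1,3,97,99]),np.percentile(L[m][:,0],[1,99]),m.sum())
X,_,_=cloud(c)
Y=fit(c,(255,200),205,230);t=np.array(manip.read_state()['eef_pos']);print('rail top',cv2.minAreaRect(Y[:,:2].astype(np.float32)),np.median(Y[:,2]),'tcp',t)
Yt=X[(X[:,2]>150)&(X[:,2]<230)&(np.linalg.norm(X[:,:2]-t[:2],axis=1)<120)];L=(Yt[:,:2]-o)@R
print('rail end max y',np.percentile(L[abs(L[:,0])<12][:,1],[98,99.5,100]),'tcp local',(t[:2]-o)@R)
```

```text
[[547.5 -32.1  29. ]
 [593.7 -25.   29. ]
 [553.1 -71.6  29. ]
 [599.6 -64.4  29. ]]
sep 46.80730747175431 47.04124975565616 39.86546020991592 39.8691527930038Traceback (most recent call last):
  File "<stdin>", line 6, in <module>
cv2.error: OpenCV(4.12.0) /io/opencv/modules/calib3d/src/ptsetreg.cpp:1108: error: (-215:Assertion failed) count >= 0 && to.checkVector(2) == count in function 'estimateAffinePartial2D'
```

Run:
```python
from h import *
c=cam('wrist')
px=np.array([[359,13],[434,13],[359,79],[433,79]])/1.5625
P=at_z(c,px,29)
loc=np.array([[-24,26],[24,26],[-24,-14],[24,-14.]])
A=np.c_[loc,np.ones(4)]; print('aff',np.linalg.lstsq(A,P[:,:2],rcond=None)[0].round(3).tolist())
a=np.radians(8.5);R=np.array([[np.cos(a),-np.sin(a)],[np.sin(a),np.cos(a)]]);o=(P[:,:2]-loc@R.T).mean(0);print('origin',o)
for nm in('scene','side'):
    d=cam(nm);X,_,_=cloud(d);L=(X[:,:2]-o)@R
    m=(abs(L[:,0])<26)&(L[:,1]>40)&(L[:,1]<130)&(X[:,2]>30)&(X[:,2]<70);print(nm,'stop y',np.percentile(L[m][:,1],[1,3,97,99]),np.percentile(L[m][:,0],[1,99]),m.sum())
X,_,_=cloud(c)
Y=fit(c,(255,200),205,230);t=np.array(manip.read_state()['eef_pos']);print('rail top',cv2.minAreaRect(Y[:,:2].astype(np.float32)),np.median(Y[:,2]),'tcp',t)
Yt=X[(X[:,2]>150)&(X[:,2]<230)&(np.linalg.norm(X[:,:2]-t[:2],axis=1)<120)];L=(Yt[:,:2]-o)@R
print('rail end max y',np.percentile(L[abs(L[:,0])<11][:,1],[98,99.5,100]),'tcp local',(t[:2]-o)@R)
```

```text
aff [[0.966, 0.148], [-0.143, 0.986], [574.401, -54.181]]
origin [574.43029182 -54.19688741]
scene stop y [ 72.10543502  72.39970614 101.84538024 103.05649125] [-24.04908967  25.28349862] 284
side stop y [ 72.60270079  74.11983315 105.95780276 106.36866535] [-24.83333371  23.4078276 ] 194
rail top ((596.4307861328125, -172.39190673828125), (95.50821685791016, 56.33177947998047), 79.81766510009766) 219.65215620308544 tcp [ 596.17060577 -189.73402682  298.66471337]
rail end max y [-73.29062214 -72.08451036 -71.87337368] tcp local [   1.46785061 -137.26180396]
```

>>> {"method": "drive_tool", "body": {
  "rows": [
    {"offset":[30,-0.5,0],"spin":0.25,"jaw":30},
    {"offset":[40,-0.5,0],"spin":0,"jaw":30},
    {"offset":[40,-0.5,0],"spin":0,"jaw":30},
    {"offset":[25.3,0,0],"spin":0,"jaw":30},
    {"offset":[0,0,30],"spin":0,"jaw":30},
    {"offset":[0,0,40],"spin":0,"jaw":30},
    {"offset":[0,0,35],"spin":0,"jaw":30},
    {"offset":[0,0,20],"spin":0,"jaw":30},
    {"offset":[0,0,5],"spin":0,"jaw":30},
    {"offset":[0,0,0],"spin":0,"jaw":30},
    {"offset":[0,0,0],"spin":0,"jaw":30}
  ]
}}

```text
clock: 9.9
eef_pos: [575.5, -56.2, 170.1]
eef_rot: [3.14, 0.001, 1.716]
wrist_force: [0.2, 0.1, -0.9]
finger_gap: 35.5
```

Run:
```python
from h import *
s=manip.read_state(); t=s['eef_pos'];print(t,np.degrees(s['eef_rot']),s['wrist_force'])
c=cam('wrist'); cv2.imwrite('pics/w4.png',cv2.resize(c['color'],(800,600)))
a=np.radians(8.5);R=np.array([[np.cos(a),-np.sin(a)],[np.sin(a),np.cos(a)]]);o=np.array([574.43,-54.2])
print('tcp',(np.array(t[:2])-o)@R)
X,_,_=cloud(c);L=(X[:,:2]-o)@R
m=(X[:,2]>62)&(X[:,2]<70)&(abs(L[:,0])<35)&(L[:,1]>60)&(L[:,1]<120);print('stop top',m.sum(),np.percentile(L[m],[0,1,99,100],axis=0) if m.sum() else '')
```

```text
[575.50469455 -56.22048641 170.0853621 ] [1.79888678e+02 3.61890061e-02 9.83324444e+01] [ 0.21752215  0.06000502 -0.86579528]
tcp [ 0.76424305 -2.15714308]
stop top 5317 [[-25.89728728  72.98859796]
 [-24.78221755  73.17890838]
 [ 23.66791339 102.31219873]
 [ 24.57488789 103.34477257]]
```

View pics/w4.png

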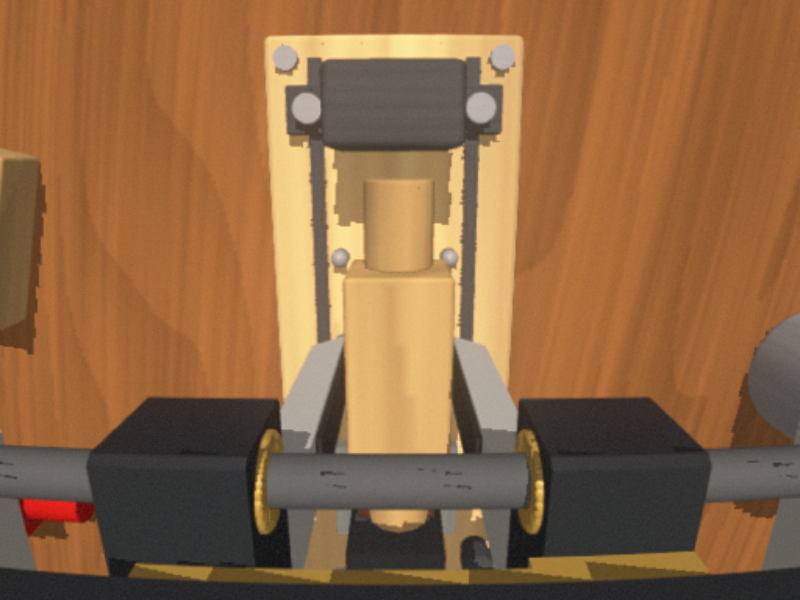

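>>> {"method": "drive_tool", "body": {
  "rows": [
    {"offset":[0,-1.6,0],"spin":0,"jaw":30},
    {"offset":[0,0,15],"spin":0,"jaw":30},
    {"offset":[0,0,12],"spin":0,"jaw":30},
    {"offset":[0,0,4],"spin":0,"jaw":30},
    {"offset":[0,0,0],"spin":0,"jaw":30},
    {"offset":[0,0,0],"spin":0,"jaw":30}
  ]
}}

```text
clock: 10.55
eef_pos: [573.5, -56.3, 137.6]
eef_rot: [-3.142, -0.0, 1.716]
wrist_force: [-0.7, 0.6, -1.4]
finger_gap: 36.0
```

>>> {"method": "drive_tool", "body": {
  "rows": [
    {"offset":[0,0,1.5],"spin":0,"jaw":30},
    {"offset":[0,0,1],"spin":0,"jaw":30},
    {"offset":[0,0,0],"spin":0,"jaw":30},
    {"offset":[0,0,0],"spin":0,"jaw":30}
  ]
}}

```text
clock: 10.95
eef_pos: [573.4, -56.3, 135.2]
eef_rot: [3.141, 0.0, 1.716]
wrist_force: [0.3, 0.1, -1.5]
finger_gap: 35.8
```

>>> {"method": "drive_tool", "body": {
  "rows": [
    {"offset":[3,0,0],"spin":0,"jaw":30},
    {"offset":[3,0,0],"spin":0,"jaw":30},
    {"offset":[2,0,0],"spin":0,"jaw":30},
    {"offset":[1,0,0],"spin":0,"jaw":30},
    {"offset":[1,0,0],"spin":0,"jaw":30},
    {"offset":[0,0,0],"spin":0,"jaw":30},
    {"offset":[0,0,0],"spin":0,"jaw":30}
  ]
}}

```text
clock: 11.65
eef_pos: [571.9, -46.5, 135.2]
eef_rot: [3.142, -0.0, 1.716]
wrist_force: [-0.1, -0.8, -1.5]
finger_gap: 35.7
```

>>> {"method": "drive_tool", "body": {
  "rows": [
    {"offset":[0.6,0,0],"spin":0,"jaw":30},
    {"offset":[0.6,0,0],"spin":0,"jaw":30},
    {"offset":[0,0,0],"spin":0,"jaw":30},
    {"offset":[0,0,0],"spin":0,"jaw":30}
  ]
}}

```text
clock: 12.05
eef_pos: [571.9, -46.2, 135.3]
eef_rot: [3.141, 0.002, 1.716]
wrist_force: [1.6, -8.2, -1.1]
finger_gap: 35.8
```

>>> {"method": "drive_tool", "body": {
  "rows": [
    {"offset":[-4,0,0],"spin":0,"jaw":30},
    {"offset":[-5,0,0],"spin":0,"jaw":30},
    {"offset":[-5,0,0],"spin":0,"jaw":30},
    {"offset":[-3,0,0],"spin":0,"jaw":30},
    {"offset":[-1,0,0],"spin":0,"jaw":30},
    {"offset":[0,0,0],"spin":0,"jaw":30},
    {"offset":[0,0,0],"spin":0,"jaw":30}
  ]
}}

```text
clock: 12.75
eef_pos: [574.3, -63.0, 135.1]
eef_rot: [-3.141, -0.0, 1.716]
wrist_force: [-0.2, 0.1, -2.3]
finger_gap: 36.0
```

>>> {"method": "drive_tool", "body": {
  "rows": [
    {"offset":[-1,0,0],"spin":0,"jaw":30},
    {"offset":[-1,0,0],"spin":0,"jaw":30},
    {"offset":[0,0,0],"spin":0,"jaw":30},
    {"offset":[0,0,0],"spin":0,"jaw":30}
  ]
}}

```text
clock: 13.15
eef_pos: [574.7, -64.9, 135.1]
eef_rot: [-3.142, -0.0, 1.716]
wrist_force: [-0.7, 3.4, -0.7]
finger_gap: 35.8
```

>>> {"method": "drive_tool", "body": {
  "rows": [
    {"offset":[-1,0,0],"spin":0,"jaw":30},
    {"offset":[-1,0,0],"spin":0,"jaw":30},
    {"offset":[0,0,0],"spin":0,"jaw":30},
    {"offset":[0,0,0],"spin":0,"jaw":30}
  ]
}}

```text
clock: 13.55
eef_pos: [574.9, -66.8, 135.1]
eef_rot: [-3.142, -0.001, 1.716]
wrist_force: [-1.6, 7.2, -0.0]
finger_gap: 35.7
```

>>> {"method": "drive_tool", "body": {
  "rows": [
    {"offset":[4,0,0],"spin":0,"jaw":30},
    {"offset":[4,0,0],"spin":0,"jaw":30},
    {"offset":[2,0,0],"spin":0,"jaw":30},
    {"offset":[0,0,0.4],"spin":0,"jaw":30},
    {"offset":[0,0,0],"spin":0,"jaw":30},
    {"offset":[0,0,0],"spin":0,"jaw":60},
    {"offset":[0,0,0],"spin":0,"jaw":60},
    {"offset":[0,0,0],"spin":0,"jaw":60}
  ]
}}

```text
clock: 14.35
eef_pos: [573.5, -57.3, 134.7]
eef_rot: [-3.142, 0.0, 1.716]
wrist_force: [-0.8, -0.0, 0.4]
finger_gap: 56.4
```

>>> {"method": "drive_tool", "body": {
  "rows": [
    {"offset":[0,0,-15],"spin":0,"jaw":60},
    {"offset":[0,0,-35],"spin":0,"jaw":60},
    {"offset":[0,0,-45],"spin":0,"jaw":60},
    {"offset":[0,0,-45],"spin":0,"jaw":70},
    {"offset":[-20,0,-25],"spin":0,"jaw":80},
    {"offset":[-45,0,0],"spin":0,"jaw":94},
    {"offset":[-45,0,0],"spin":0,"jaw":94},
    {"offset":[-45,0,0],"spin":0,"jaw":94},
    {"offset":[-35,0,0],"spin":0,"jaw":94},
    {"offset":[0,0,0],"spin":0,"jaw":94},
    {"offset":[0,0,0],"spin":0,"jaw":94}
  ]
}}

```text
clock: 15.45
eef_pos: [600.8, -245.5, 300.3]
eef_rot: [3.141, -0.0, 1.715]
wrist_force: [-0.8, 0.3, -0.5]
finger_gap: 93.9
```

Run:
```python
from h import *
s=manip.read_state(); t=s['eef_pos'];print(t,np.degrees(s['eef_rot']),s['wrist_force'],s['moment'],s['clock'])
c=cam('wrist'); cv2.imwrite('pics/w5.png',cv2.resize(c['color'],(800,600)))
a=np.radians(8.5);R=np.array([[np.cos(a),-np.sin(a)],[np.sin(a),np.cos(a)]]);o=np.array([573.5,-53.6])
X,_,_=cloud(c);L=(X[:,:2]-o)@R
def q(n,m): print(n,m.sum(),np.percentile(L[m],[1,50,99],axis=0).round(1).tolist(),np.percentile(X[m][:,2],[1,50,99]).round(1)) if m.sum() else print(n,0)
b=(abs(L[:,0])<60)&(X[:,2]<100)
k=b&(X[:,2]>84)&(L[:,1]<-120); q('knobtop',k); print(cv2.minEnclosingCircle(X[k][:,:2].astype(np.float32)) if k.sum() else '')
q('jaw>45',b&(X[:,2]>45)&(L[:,1]>-138)&(L[:,1]<-68))
q('jaw>60',b&(X[:,2]>60)&(L[:,1]>-138)&(L[:,1]<-68))
q('rail top',b&(X[:,2]>50)&(X[:,2]<60)&(L[:,1]>-60)&(L[:,1]<50)&(abs(L[:,0])<22))
for p in finder.find_in('wrist','knob_grip')[:2]: print(p,by_depth(c,[p['uv']]))
```

```text
[ 600.7868779  -245.48626403  300.34004786] [ 1.79985072e+02 -9.46325486e-05  9.82601706e+01] [-0.77890018  0.26557454 -0.54697293] [ 0.01066502 -0.10235222 -0.01667819] 15.45
knobtop 2098 [[-20.3, -352.4], [1.8, -165.0], [57.8, -143.4]] [84.3 88.2 90. ]
((635.0462646484375, -297.4760437011719), 112.12296295166016)
jaw>45 1537 [[-20.7, -116.5], [0.3, -102.3], [21.3, -74.8]] [45.5 64.3 66.4]
jaw>60 1116 [[-20.7, -116.6], [0.3, -106.6], [21.4, -96.0]] [61.7 64.7 66.5]
rail top 551 [[-17.5, -59.2], [-0.4, -35.7], [17.8, -30.0]] [50.  55.7 57.9]
{'uv': [254.6, 143.3], 'p': 0.85} [[ 595.50761372 -208.69119358   87.92208704]]
{'uv': [204.1, 286.2], 'p': 0.38} [[ 561.56999039 -390.91997464   26.93821033]]
```

View pics/w5.png

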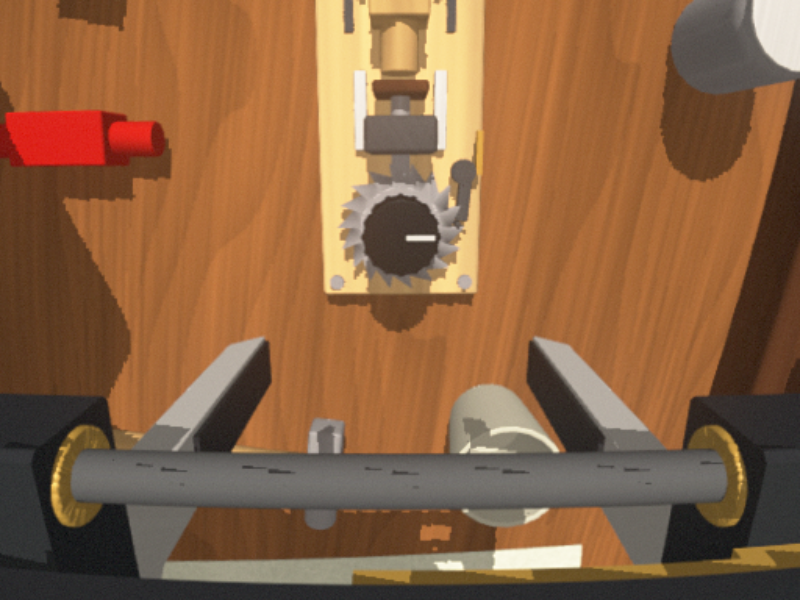

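The knob with its white mark shows at (401,235), the wheel and pawl at (462,190), and the tenon lying just ahead of the pad at (400,85). The cup stands at about (500,455).

Run:
```python
from h import *
c=cam('wrist'); s=manip.read_state(); t=np.array(s['eef_pos']);y=s['eef_rot'][2]
a=np.radians(8.5);R=np.array([[np.cos(a),-np.sin(a)],[np.sin(a),np.cos(a)]]);o=np.array([573.5,-53.6])
X,_,_=cloud(c);L=(X[:,:2]-o)@R
k=(abs(L[:,0])<30)&(abs(L[:,1]+165)<30)&(X[:,2]>84)&(X[:,2]<95)
ctr,r=cv2.minEnclosingCircle(X[k][:,:2].astype(np.float32));print(k.sum(),ctr,r,X[k][:,:2].mean(0),(np.array(ctr)-o)@R)
d=np.array(ctr)-t[:2];print('tool dx,dy',d@[np.cos(y),np.sin(y)],d@[np.sin(y),-np.cos(y)])
for nm in('scene','side'):
    q=cam(nm);r=finder.find_in(nm,'cup')[:1];print(nm,r,by_depth(q,[r[0]['uv']]) if r else '')
```

```text
1932 (597.5330200195312, -216.1276092529297) 22.961700439453125 [ 597.66352933 -215.50678243] [  -0.25407217 -164.29469032]
tool dx,dy 28.094081755615374 0.5556674591481198
scene [{'uv': [136.3, 279.7], 'p': 0.88}] [[ 728.6042712  -364.97863092   84.46961376]]
side [{'uv': [263.0, 117.4], 'p': 0.64}] [[ 676.70220235 -325.24718492   80.86846173]]
```

>>> {"method": "drive_tool", "body": {
  "rows": [
    {"offset":[28,0.5,0],"spin":0,"jaw":75},
    {"offset":[0,0,30],"spin":0,"jaw":75},
    {"offset":[0,0,40],"spin":0,"jaw":75},
    {"offset":[0,0,40],"spin":0,"jaw":75},
    {"offset":[0,0,30],"spin":0,"jaw":75},
    {"offset":[0,0,11],"spin":0,"jaw":75},
    {"offset":[0,0,0],"spin":0,"jaw":70},
    {"offset":[0,0,0],"spin":0,"jaw":30},
    {"offset":[0,0,0],"spin":0,"jaw":30},
    {"offset":[0,0,0],"spin":0,"jaw":30},
    {"offset":[0,0,0],"spin":0,"jaw":30},
    {"offset":[0,0,0],"spin":0,"jaw":30},
    {"offset":[0,0,0],"spin":0,"jaw":30}
  ],
  "force": 35
}}

```text
clock: 17.1
eef_pos: [597.9, -217.5, 149.8]
eef_rot: [3.14, 0.001, 1.716]
wrist_force: [1.2, 0.3, 6.3]
finger_gap: 43.3
```

```bash
cat > m.py <<'E'
from h import *
s=manip.read_state(); print(np.round(s['eef_pos'],1),np.degrees(s['eef_rot'][2]).round(2),np.round(s['wrist_force'],1),np.round(s['moment'],3),round(s['finger_gap'],1),s['clock'])
E
python3 m.py
```

```text
[ 597.9 -217.5  149.8] 98.33 [1.2 0.3 6.3] [ 0.127 -0.173 -0.006] 43.3 17.1
```

>>> {"method": "drive_tool", "body": {
  "rows": [
    {"offset":[0,0,0],"spin":8,"jaw":30},
    {"offset":[0,0,0],"spin":8,"jaw":30},
    {"offset":[0,0,0],"spin":8,"jaw":30},
    {"offset":[0,0,0],"spin":4,"jaw":30},
    {"offset":[0,0,0],"spin":0,"jaw":30},
    {"offset":[0,0,0],"spin":0,"jaw":30}
  ]
}}

```text
clock: 17.7
eef_pos: [597.4, -217.4, 149.8]
eef_rot: [3.141, 0.0, 1.227]
wrist_force: [-3.5, 2.0, 10.1]
finger_gap: 43.8
```

```bash
python3 m.py
```

```text
[ 597.4 -217.4  149.8] 70.31 [-3.5  2.  10.1] [ 0.235  0.779 -0.039] 43.8 17.7
```

>>> {"method": "drive_tool", "body": {
  "rows": [
    {"offset":[0,0,0],"spin":5,"jaw":30},
    {"offset":[0,0,0],"spin":5,"jaw":30},
    {"offset":[0,0,0],"spin":5,"jaw":30},
    {"offset":[0,0,0],"spin":5,"jaw":30},
    {"offset":[0,0,0],"spin":0,"jaw":30},
    {"offset":[0,0,0],"spin":0,"jaw":30}
  ]
}}

```text
clock: 18.3
eef_pos: [597.1, -217.2, 149.8]
eef_rot: [-3.141, 0.0, 0.878]
wrist_force: [-7.8, 2.9, 11.7]
finger_gap: 43.0
```

```bash
python3 m.py
```

```text
[ 597.1 -217.2  149.8] 50.32 [-7.8  2.9 11.7] [ 0.598  1.429 -0.04 ] 43.0 18.3
```

>>> {"method": "drive_tool", "body": {
  "rows": [
    {"offset":[0,0,0],"spin":5,"jaw":30},
    {"offset":[0,0,0],"spin":5,"jaw":30},
    {"offset":[0,0,0],"spin":5,"jaw":30},
    {"offset":[0,0,0],"spin":5,"jaw":30},
    {"offset":[0,0,0],"spin":0,"jaw":30},
    {"offset":[0,0,0],"spin":0,"jaw":30}
  ]
}}

```text
clock: 18.9
eef_pos: [597.0, -217.0, 149.7]
eef_rot: [-3.14, 0.001, 0.529]
wrist_force: [-10.7, 5.7, 12.7]
finger_gap: 43.1
```

```bash
python3 m.py
python3 - <<'E'
from h import *
c=cam('wrist'); cv2.imwrite('pics/w6.png',cv2.resize(c['color'],(800,600)))
E
```

```text
[ 597.  -217.   149.7] 30.33 [-10.7   5.7  12.7] [0.981 1.938 0.029] 43.1 18.9
```

View pics/w6.png

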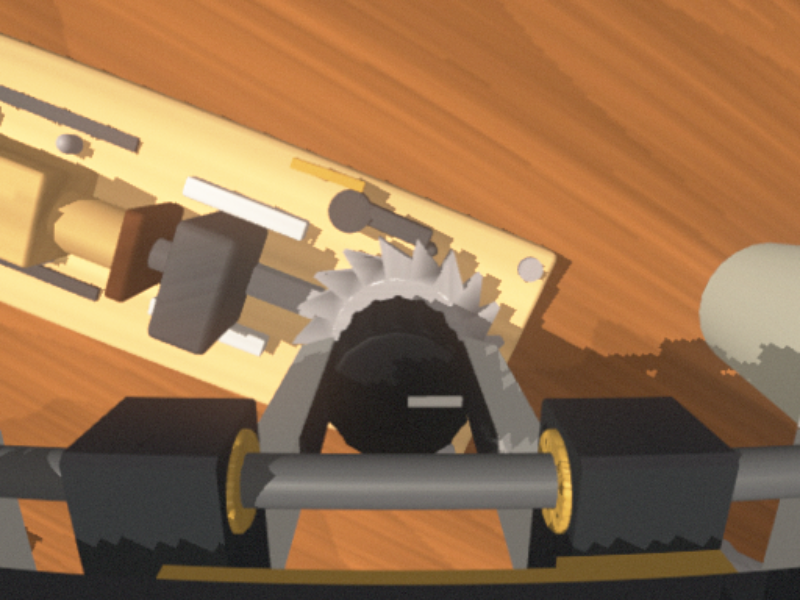

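The white mark still points right in the tool frame, so the knob has followed without slipping. The pad is at the tenon. I'll relieve the side load, then continue.

>>> {"method": "drive_tool", "body": {
  "rows": [
    {"offset":[-0.6,-1,-0.8],"spin":0,"jaw":30},
    {"offset":[-0.6,-1,-0.8],"spin":0,"jaw":30},
    {"offset":[0,0,0],"spin":0,"jaw":30}
  ]
}}

```text
clock: 19.25
eef_pos: [596.1, -216.6, 150.0]
eef_rot: [3.139, -0.002, 0.529]
wrist_force: [12.3, -4.9, -9.7]
finger_gap: 43.3
```

```bash
python3 m.py
```

```text
[ 596.1 -216.6  150. ] 30.32 [12.3 -4.9 -9.7] [-0.919 -2.236  0.004] 43.3 19.25
```

>>> {"method": "drive_tool", "body": {
  "rows": [
    {"offset":[0,0,0],"spin":5,"jaw":30},
    {"offset":[0,0,0],"spin":5,"jaw":30},
    {"offset":[0,0,0],"spin":5,"jaw":30},
    {"offset":[0,0,0],"spin":5,"jaw":30},
    {"offset":[0,0,0],"spin":0,"jaw":30},
    {"offset":[0,0,0],"spin":0,"jaw":30}
  ]
}}

```text
clock: 19.85
eef_pos: [596.0, -216.3, 149.9]
eef_rot: [3.141, -0.002, 0.18]
wrist_force: [10.3, -2.0, -7.6]
finger_gap: 43.8
```

```bash
python3 m.py
```

```text
[ 596.  -216.3  149.9] 10.32 [10.3 -2.  -7.6] [-0.364 -1.824  0.045] 43.8 19.85
```

>>> {"method": "drive_tool", "body": {
  "rows": [
    {"offset":[0.9,0.3,0.7],"spin":0,"jaw":30},
    {"offset":[0,0,0],"spin":0,"jaw":30},
    {"offset":[0,0,0],"spin":0,"jaw":30}
  ]
}}

```text
clock: 20.15
eef_pos: [596.4, -216.4, 149.8]
eef_rot: [3.141, -0.0, 0.18]
wrist_force: [0.1, 1.1, 2.7]
finger_gap: 43.2
```

```bash
python3 m.py
python3 - <<'E'
from h import *
for n in('scene','side'):
    c=cam(n); cv2.imwrite(f'pics/{n}7.png',c['color'])
    a=np.radians(8.5);R=np.array([[np.cos(a),-np.sin(a)],[np.sin(a),np.cos(a)]]);o=np.array([573.5,-53.6])
    p=proj(c,np.r_[o,50])[0]; print(p)
    x,y=np.clip(p.astype(int)-[75,56],0,None); cv2.imwrite(f'pics/{n}7c.png',cv2.resize(c['color'][y:y+112,x:x+150],(800,597),interpolation=cv2.INTER_CUBIC))
E
```

```text
[ 596.4 -216.4  149.8] 10.33 [0.1 1.1 2.7] [ 0.152 -0.026  0.118] 43.2 20.15
[231.10604311 206.90048933]
[259.18662884 173.95582675]
```

View pics/side7c.png

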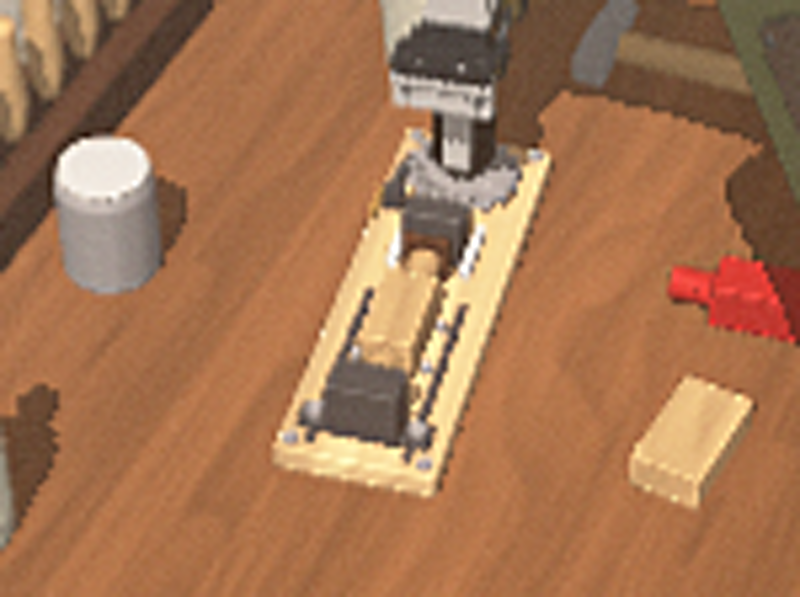

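Moment at 88° is 0.118 Nm, which matches pinching at about 16.8 mm (fourth tooth's turn). The target is therefore tooth 5. One more tooth.

>>> {"method": "drive_tool", "body": {
  "rows": [
    {"offset":[0,0,0],"spin":5,"jaw":30},
    {"offset":[0,0,0],"spin":5,"jaw":30},
    {"offset":[0,0,0],"spin":5,"jaw":30},
    {"offset":[0,0,0],"spin":5,"jaw":30},
    {"offset":[0,0,0],"spin":0,"jaw":30},
    {"offset":[0,0,0],"spin":0,"jaw":30},
    {"offset":[0,0,0],"spin":0,"jaw":30}
  ]
}}

```text
clock: 20.95
eef_pos: [596.4, -216.0, 149.8]
eef_rot: [-3.141, 0.0, -0.166]
wrist_force: [0.2, 4.9, 5.4]
finger_gap: 43.6
```

```bash
python3 m.py
```

```text
[ 596.4 -216.   149.8] -9.49 [0.2 4.9 5.4] [1.08  0.034 0.233] 43.6 20.95
```

Moment is 0.233 Nm, one tooth's worth (+0.115) more. I'll ease the knob back onto the tooth, check that the pawl takes the load, then let go.

>>> {"method": "drive_tool", "body": {
  "rows": [
    {"offset":[0,0,0],"spin":-4,"jaw":30},
    {"offset":[0,0,0],"spin":-4,"jaw":30},
    {"offset":[0,0,0],"spin":0,"jaw":30},
    {"offset":[0,0,0],"spin":0,"jaw":30}
  ]
}}

```text
clock: 21.35
eef_pos: [596.4, -216.1, 149.8]
eef_rot: [-3.141, -0.0, -0.029]
wrist_force: [0.3, 5.0, 5.1]
finger_gap: 43.4
```

```bash
python3 m.py
```

```text
[ 596.4 -216.1  149.8] -1.68 [0.3 5.  5.1] [0.973 0.138 0.148] 43.4 21.35
```

>>> {"method": "drive_tool", "body": {
  "rows": [
    {"offset":[0,0,0],"spin":0,"jaw":65},
    {"offset":[0,0,0],"spin":0,"jaw":65},
    {"offset":[0,0,0],"spin":0,"jaw":65},
    {"offset":[0,0,0],"spin":0,"jaw":65},
    {"offset":[0,0,-10],"spin":0,"jaw":65},
    {"offset":[0,0,-30],"spin":0,"jaw":65},
    {"offset":[0,0,-40],"spin":0,"jaw":65},
    {"offset":[0,0,-40],"spin":0,"jaw":65},
    {"offset":[0,0,-30],"spin":0,"jaw":65},
    {"offset":[-40,0,0],"spin":0,"jaw":65},
    {"offset":[-40,0,0],"spin":0,"jaw":65},
    {"offset":[0,0,0],"spin":0,"jaw":65},
    {"offset":[0,0,0],"spin":0,"jaw":65}
  ]
}}

```text
clock: 22.65
eef_pos: [516.3, -214.2, 301.0]
eef_rot: [3.141, -0.002, -0.03]
wrist_force: [-0.1, -0.4, -0.5]
finger_gap: 65.2
```

```bash
python3 m.py
python3 - <<'E'
from h import *
c=cam('wrist'); cv2.imwrite('pics/w8.png',cv2.resize(c['color'],(800,600)))
E
```

```text
[ 516.3 -214.2  301. ] -1.71 [-0.1 -0.4 -0.5] [0.03  0.026 0.   ] 65.2 22.65
```

View pics/w8.png

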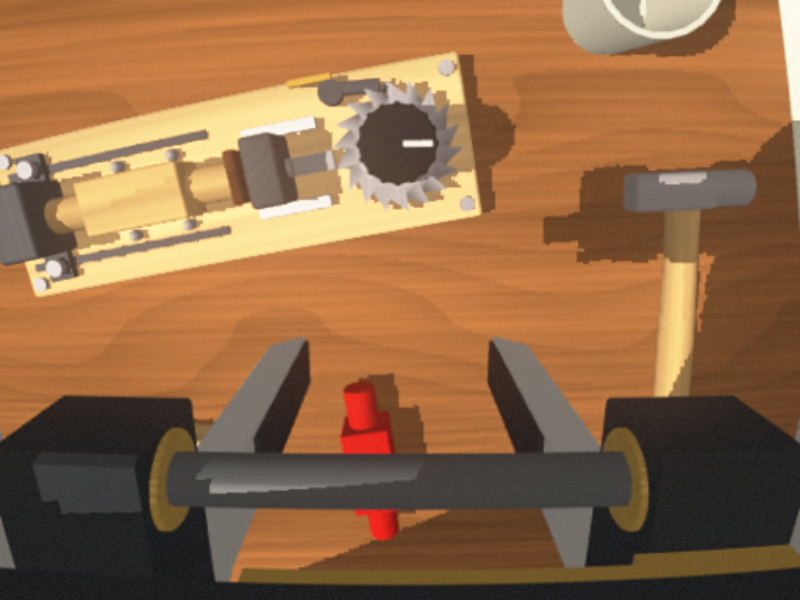

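The picture shows the stretcher pinched between pad (235,177) and stop (30,222). The knob mark again points right in the tool frame, which is about 100° turned. I'll measure that number, then hand in.

Run:
```python
from h import *
def mark(img,box):
    x0,y0,x1,y1=box;g=img[y0:y1,x0:x1].min(2);v,u=np.nonzero(g>150);p=np.c_[u,v].astype(float);p-=p.mean(0);w,e=np.linalg.eigh(np.cov(p.T));a=e[:,1];a=a*np.sign(a[0]);return len(p),np.degrees(np.arctan2(a[1],a[0]))
a=cv2.imread('pics/w5.png');b=cv2.imread('pics/w8.png')
m0=mark(a,(398,230,438,246));m1=mark(b,(398,135,440,152));print(m0,m1,'turn',98.26+1.71+(m1[1]-m0[1]))
c=cam('wrist');r=cv2.resize(c['color'],(800,600));print(mark(r,(398,135,440,152)))
print(manip.sign_off())
```

```text
(142, np.float64(-0.17160674765067943)) (187, np.float64(-1.3191247127216932)) turn 98.82248203492898
(193, np.float64(-1.5970588358845916))
the job is handed in; nothing more can be done
None
```

The stretcher is in the cradle, the ratchet is caught on its fifth tooth, and the job is handed in. The clock read 22.65 s after the last move, well under the 69 s limit.

- **Placing:** I picked up the wooden stretcher and lowered it between the pins. Sliding it gently against the stop and then the pad showed about 16.8 mm of free travel. The camera suggested about 18 mm. Both put the first pinch in the fourth tooth's turn, so the second tooth after it is tooth 5.
- **Winding:** I gripped the knob and turned it clockwise tooth by tooth. With the side load relieved, the moment was 0.118 Nm past tooth 4 and 0.233 Nm past tooth 5. That rise of 0.115 Nm is exactly one tooth's worth after pinching.
- **Final check:** After I let go, the white mark on the knob showed a turn of about 99°, against 100° for tooth 5, and it stayed there. The last picture showed the wood held between pad and stop, with the robot clear of everything.

Two checks did not work out:

- **Moment readings at teeth 1 to 3:** These were spoiled by side load from a slightly off-centre grip, so I did not rely on them.
- **Easing the knob back before letting go:** The moment only dropped to 0.148 Nm, so this did not show the pawl taking the load. The evidence for that is the mark staying put after release.

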